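# Make up two gas-sampling kits

## Robot

A 7-joint arm with a two-finger parallel gripper is mounted at the origin on the work surface. World frame = base frame: x ahead of the robot, y to its left, z up, the work surface at z = 0. Lengths are in m, angles in rad, forces in N, time in s.
With the tool pointing down it reaches from about 0.425 to 0.875 m from the base axis. Payload 4.7 kg.
Tool frame: the origin (TCP) lies between the finger pads; the fingertips stand 8 mm ahead of it and the grasp point (between the pads) lies 11 mm behind it; z points along the fingers, y is the direction in which the jaws open and shut (so a half turn about z gives the same grasp; the last joint's range is limited). The gripper opens to 87 mm and grips with 3 to 60 N. Pads are 19 mm wide; open, the fingers measure 117 mm over their backs; the gripper's body (75 mm by 190 mm) begins 51 mm behind the grasp point.
Start: joints at [-1.23, 0.321, -0.07, 1.45, 0.023, 1.371, -0.057], TCP at [0.209, 0.616, 0.231] pointing down, gripper open.
Joint ranges: [-2.86, 2.86], [-0.3, 2.09], [-1.38, 1.24], [0.06, 2.45], [-1.56, 4.7], [0.09, 2.05], [-2.69, 2.69]. Speed limits (rad/s): [2.57, 2.57, 3.14, 3.14, 3.14, 3.14, 3.14].

## Interface

Orientations are given as a rotation vector (axis times angle).
In Python, from bench import ctrl, optics, ticket gives the robot as it stands.
- The arm moves only by the tool play_rows, never from a script. Its argument "motion" is a list of rows, each a list of 5 numbers: the closure, from 0 (fully open) to 1 (shut), then the shift along the tool's x, y, z in cm, then the turn about the tool's z in rad. In form: [[jaw, tx, ty, tz, spin], ...]. A call has 1 to 20 rows; each row shifts and turns the commanded pose from where the row before left it, along the tool's axes as they then stand; what a row does not reach is not made up. A row lasts 1/8 s, in which the tool goes at most 62.5 mm and 10.7 degrees, less where a joint would pass 70% of its speed; a pose out of reach is approached as far as the arm can. A call is refused whole if a number of a shift passes 6.25 or a number of a turn 0.188, either way. A call with a gripper value outside its range is refused whole. The fingers move at their own pace and stop on an object; "force" is the grip in N (left out, the last holds). Time passes only in rows, so rows that do not move let the fingers close. It gives the time, the measured TCP pose, the force and the opening at its end, in the units of the state.
- ctrl.get_state(): the state, without advancing time (a new reading comes with each control period).
- optics.get_image(name): name is "side" or "top" or "wrist"; returns the picture (384x512x3 uint8, red, green, blue); there is no depth.
- optics.calibration(name): a dict with "K" (3x3 intrinsics, pixels), "pose" (4x4, takes a point from camera to world coordinates); the wrist camera has in their place "hand_eye" (4x4, takes a point from camera to tool coordinates, whose origin is the TCP and whose axes are the flange's). Camera axes: x right, y down, z forward; pixel columns grow to the right and rows downward; lengths in m; the calibration is good to about 2 mm. A picture is of the moment at which its call begins: read the wrist's pose just before it. calibration takes no time and is no camera call.
- ticket.close_job(): hands the job in, once; it reports no verdict.
The state is a dict: "time": time; "joint_positions": joint angles; "qd": joint speeds; "joint_torque": joint torques, N m; "position": TCP position; "tool_rot": TCP orientation; "ft_force": force on the tool from outside, world axes, zero at the start; "torque": the same for the moment, N m; "grip_width": opening from 0.0 (shut) to 1.0 (fully open).
Only numpy, scipy, OpenCV 4.12 (cv2) and the standard library are available. Lean on these libraries where they do the work, as an engineer would, in place of code of your own. Each camera call takes 0.05 s, during which the arm holds its last target.

## Task

Make up the two gas-sampling kits. In the three-pocket tray stand the tall drying tube in the middle pocket and the narrow sample jar and the filter cartridge in the two end pockets, one each, either way round; in the two-pocket tray stand the short drying tube and the brass valve, one to a pocket, either way round. Everything must stand upright on its pocket's floor; leave the wide jar where it stands.

Things in the scene. Friction and masses are not known exactly. Their poses are not given: they have to be found in the camera images.
- tall_tube_mid (a point): Tall drying tube, standing loose: white round body 34 mm across with a black square 38 x 38 mm block, 12 mm thick, at foot and top; 80 mm high, about 130 g. x and y axes are square to the block's faces. This point is the thing's centre, half-way up; its z axis points up when it stands.
- short_tube_mid (a point): Short drying tube, standing loose: white round body 25 mm across with a black square 28 x 28 mm block, 12 mm thick, at foot and top; 54 mm high, about 60 g. x and y axes are square to the block's faces. This point is the thing's centre, half-way up; its z axis points up when it stands.
- jar_mid (a point): Narrow sample jar, standing loose: round clear jar with a white screw cap, 40 mm across, 60 mm high, about 90 g (the narrower and taller of two capped jars). This point is the thing's centre, half-way up; its z axis points up when it stands.
- cartridge_mid (a point): Filter cartridge, standing loose: white upright block with two grey bands and two black ports on top, 34 mm along its x, 48 mm along its y, 64 mm high, about 100 g. Grip it across x. This point is the thing's centre, half-way up; its z axis points up when it stands.
- valve_mid (a point): Brass needle valve, standing loose: round foot 36 mm across and 6 mm thick, 24 x 24 mm square body from 6 to 44 mm up, black round knob 22 mm across on top (52 to 62 mm up); 62 mm high in all, about 160 g. Two round ports 10 mm thick stick out 10 mm along +y and -y at 26 mm up, so grip the square body across x. This point is the thing's centre, half-way up; its z axis points up when it stands.
- wide_jar_mid (a point): Wide capped jar, round and clear with a white cap, 54 mm across, 42 mm high: stays where it stands, part of neither kit. This point is the thing's centre, half-way up; its z axis points up when it stands.
- tray3: Kit tray with three pockets, fixed to the bench: white rims, grey floors, 254 mm along its y, 82 mm along its x. Origin at the centre of the underside, z up. Three square pockets, 66 x 66 mm, in a row along y with centres at y = -86, 0 and +86 mm, x = 0; pocket floor 4 mm and rims and dividers 10 mm above the bench.
- tray2: Kit tray with two pockets, fixed to the bench: white rims, grey floors, 158 mm along its y, 72 mm along its x. Origin at the centre of the underside, z up. Two square pockets, 56 x 56 mm, in a row along y with centres at y = -43 and +43 mm, x = 0; pocket floor 4 mm and rims and divider 10 mm above the bench.
Things that resemble listed ones, but are neither listed nor needed, are in the scene too. Leave any pink or red look-alike of the part that bears tall_tube_mid alone.

How it is judged:
At the end, for the whole second after the job is handed in: Each of the five things on the floor of its pocket (centre within 17.5 mm, two-pocket tray 16 mm, of the pocket's centre along each tray axis; height within 4 mm), upright within 0.1 rad, released, slower than 0.02 m/s; wide jar upright within 20 mm of its start (x of tall_tube_mid in the frame of tray3 between -0.0175 and 0.0175 m and z of tall_tube_mid in the frame of tray3 between 0.04 and 0.048 m and angle between each of tall_tube_mid, jar_mid, cartridge_mid, short_tube_mid, valve_mid, wide_jar_mid's own z axis and vertical below 0.1 rad and linear speed of each of tall_tube, jar, cartridge, short_tube, valve below 0.02 m/s and x of jar_mid in the frame of tray3 between -0.0175 and 0.0175 m and z of jar_mid in the frame of tray3 between 0.03 and 0.038 m and x of cartridge_mid in the frame of tray3 between -0.0175 and 0.0175 m and z of cartridge_mid in the frame of tray3 between 0.032 and 0.04 m and x of short_tube_mid in the frame of tray2 between -0.016 and 0.016 m and z of short_tube_mid in the frame of tray2 between 0.027 and 0.035 m and x of valve_mid in the frame of tray2 between -0.016 and 0.016 m and z of valve_mid in the frame of tray2 between 0.031 and 0.039 m and y of tall_tube_mid in the frame of tray3 between -0.0175 and 0.0175 m and ((y of jar_mid in the frame of tray3 between 0.0685 and 0.1035 m and y of cartridge_mid in the frame of tray3 between -0.1035 and -0.0685 m) or (y of jar_mid in the frame of tray3 between -0.1035 and -0.0685 m and y of cartridge_mid in the frame of tray3 between 0.0685 and 0.1035 m)) and ((y of short_tube_mid in the frame of tray2 between 0.027 and 0.059 m and y of valve_mid in the frame of tray2 between -0.059 and -0.027 m) or (y of short_tube_mid in the frame of tray2 between -0.059 and -0.027 m and y of valve_mid in the frame of tray2 between 0.027 and 0.059 m)) and distance of wide_jar_mid from where it was at the start of the episode below 0.02 m); the robot touches nothing.
It fails at once if the wide jar is knocked over (angle between wide_jar_mid's own z axis and vertical above 0.5 rad).
It also fails if it takes over 136 s, if anything falls off the work surface, if the arm or the gripper's body presses on something with over 40 N, if the wrist force passes 120 N, or if a joint passes its speed limit or range.

## Working session

There is one attempt and no reset: what is moved stays moved. The work goes in short steps, Python scripts to look and compute and a tool call to move; the robot and the scene stay as the last step left them, time stands still between calls to the robot, and variables do not carry over. Pictures are saved under pics/ and viewed, and the job is handed in when it is done.

Besides the shell and the picture viewer there is one more tool, called after "Call:" as name(argument=value, ...), one argument or row to a line, values as JSON. play_rows: Moves the arm, as the interface text tells. Its arguments: {"type":"object","properties":{"motion":{"type":"array"},"force":{"type":"number"}},"required":["motion"]}

```bash
ls; mkdir -p pics; python3 - <<'E'
from bench import ctrl, optics
import cv2, numpy as np
np.set_printoptions(precision=4,suppress=True)
print(ctrl.get_state())
for n in ["top","side","wrist"]:
    print(n,optics.calibration(n))
    cv2.imwrite(f"pics/{n}0.png",optics.get_image(n)[:,:,::-1])
E
```

```text
pics
{'time': 0.0, 'joint_positions': array([-1.2299,  0.3218, -0.0701,  1.4517,  0.0226,  1.3708, -0.0569]), 'qd': array([ 0.0007, -0.002 ,  0.001 , -0.0006,  0.0005, -0.0018,  0.0024]), 'joint_torque': array([ -0.0018, -49.1292,  -0.4049, -31.2527,  -0.0641,   0.0434,
         0.0002]), 'position': array([0.2085, 0.6151, 0.2295]), 'tool_rot': array([-0.511 , -3.0995,  0.003 ]), 'ft_force': array([ 0.2715, -0.5488,  0.1184]), 'torque': array([ 0.0635, -0.0384, -0.0416]), 'grip_width': 1.0009677415316078}
top {'K': array([[490.6113,   0.    , 249.7077],
       [  0.    , 490.6113, 195.9843],
       [  0.    ,   0.    ,   1.    ]]), 'pose': array([[ 0.0232, -0.9924,  0.1208,  0.3281],
       [-0.9997, -0.0236, -0.0019,  0.0109],
       [ 0.0047, -0.1207, -0.9927,  1.4327],
       [ 0.    ,  0.    ,  0.    ,  1.    ]])}
side {'K': array([[403.0861,   0.    , 260.6219],
       [  0.    , 403.0861, 190.3683],
       [  0.    ,   0.    ,   1.    ]]), 'pose': array([[-0.9176, -0.2893,  0.2726,  0.2522],
       [-0.3975,  0.677 , -0.6194,  0.5368],
       [-0.0053, -0.6767, -0.7362,  0.7049],
       [ 0.    ,  0.    ,  0.    ,  1.    ]])}
wrist {'K': array([[273.6833,   0.    , 255.6091],
       [  0.    , 273.6833, 188.9579],
       [  0.    ,   0.    ,   1.    ]]), 'hand_eye': array([[-0.0004, -0.9642, -0.2652,  0.0725],
       [ 1.    , -0.0004, -0.0002, -0.0005],
       [ 0.0001, -0.2652,  0.9642, -0.1563],
       [ 0.    ,  0.    ,  0.    ,  1.    ]])}
```

View pics/top0.png

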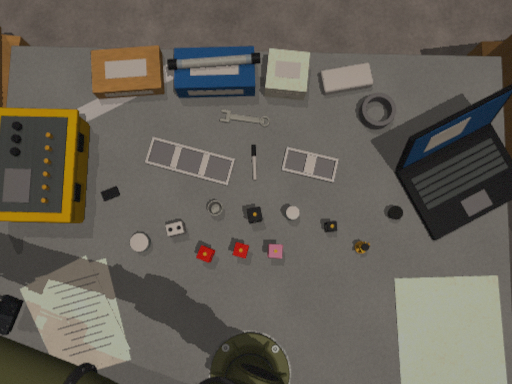

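View pics/side0.png

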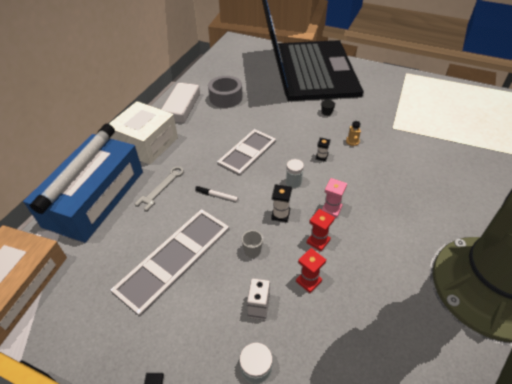

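View pics/wrist0.png

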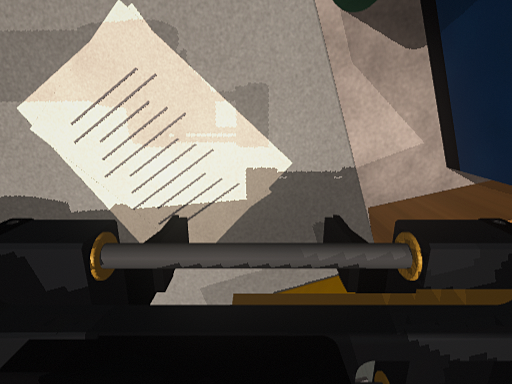

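The top view shows these:

| Thing | Pixel (top view) | Similar things |
|---|---|---|
| Tall tube | black block at (254,214) | red (206,253), red (241,250), pink (276,251) |
| Short tube | (330,226) | black cap (395,212) |
| Narrow jar | (292,213) | wide jar (139,242), grey cup (215,208) |
| Cartridge | (175,228) | – |
| Valve | (361,247) | – |

Tray3 is at (190,160) and tray2 at (310,164). Next I'll check the choices in a close crop.

```bash
python3 - <<'E'
import cv2,numpy as np
a=cv2.imread("pics/top0.png")[130:270,125:415]
cv2.imwrite("pics/topc.png",cv2.resize(a,None,fx=2.7,fy=2.7,interpolation=cv2.INTER_CUBIC))
b=cv2.imread("pics/side0.png")[90:384,100:400]
cv2.imwrite("pics/sidec.png",cv2.resize(b,None,fx=2,fy=2,interpolation=cv2.INTER_CUBIC))
E
```

```text
(no output)
```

View pics/topc.png

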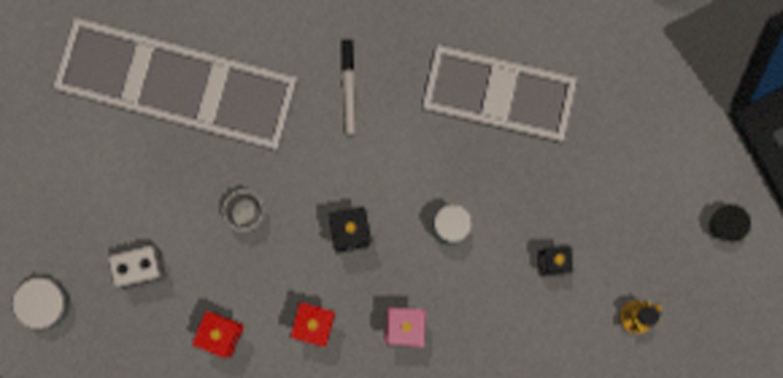

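View pics/sidec.png

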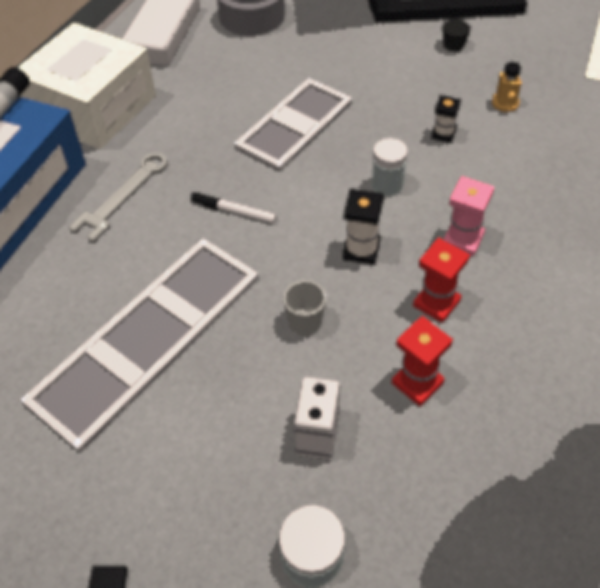

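The crops confirm the choices: black-and-white tall tube, short tube, jar with a white cap, cartridge and brass valve. Now I'll measure from the top and side views.

```bash
cat > h.py <<'E'
import cv2,numpy as np
from bench import ctrl,optics
from scipy.spatial.transform import Rotation as R
np.set_printoptions(precision=4,suppress=True)
C={n:optics.calibration(n) for n in("top","side","wrist")}
def T_of(n,s=None):
    if n!="wrist": return C[n]["pose"]
    T=np.eye(4);T[:3,:3]=R.from_rotvec(s["tool_rot"]).as_matrix();T[:3,3]=s["position"]
    return T@C[n]["hand_eye"]
def plane(n,uv,z,T=None):
    T=C[n]["pose"] if T is None else T
    uv=np.atleast_2d(uv).astype(float);K=C[n]["K"]
    d=np.c_[(uv[:,0]-K[0,2])/K[0,0],(uv[:,1]-K[1,2])/K[1,1],np.ones(len(uv))]@T[:3,:3].T
    o=T[:3,3]
    return o+d*((z-o[2])/d[:,2])[:,None]
def proj(n,P,T=None):
    T=C[n]["pose"] if T is None else T
    p=(np.atleast_2d(P)-T[:3,3])@T[:3,:3];K=C[n]["K"]
    return np.c_[K[0,0]*p[:,0]/p[:,2]+K[0,2],K[1,1]*p[:,1]/p[:,2]+K[1,2]]
def blob(mask,off):
    n,l,s,c=cv2.connectedComponentsWithStats(mask.astype(np.uint8))
    return [(int(s[i,4]),np.round(c[i]+off,2),s[i,:4]) for i in range(1,n) if s[i,4]>=3]
E
python3 - <<'E'
from h import *
for n,rois in(("top",{"tall":(240,200,270,226),"short":(318,215,342,236),"valve":(350,236,374,258),"jar":(280,200,304,224),"cart":(160,215,192,242),"wide":(126,228,154,256),"t3":(140,130,240,190),"t2":(278,140,344,188)}),("side",{"tall":(265,180,300,226),"short":(310,133,335,166),"valve":(344,117,366,150),"jar":(280,155,308,190),"cart":(240,272,276,320)})):
    im=cv2.imread(f"pics/{n}0.png");hsv=cv2.cvtColor(im,cv2.COLOR_BGR2HSV)
    for k,(a,b,c,d) in rois.items():
        h=hsv[b:d,a:c].astype(int);H,S,V=h[...,0],h[...,1],h[...,2]
        gold=(S>110)&(V>90)&(H>10)&(H<32); dark=(V<55); white=(V>165)&(S<60)
        print(n,k,"gold",blob(gold,(a,b))[:4],"\n   dark",[x for x in blob(dark,(a,b)) if x[0]>20],"\n   white",[x for x in blob(white,(a,b)) if x[0]>20])
E
```

```text
top tall gold [(13, array([254.38, 213.62]), array([13, 12,  4,  4], dtype=int32))] 
   dark [(188, array([253.95, 214.51]), array([ 7,  7, 15, 16], dtype=int32))] 
   white []
top short gold [(14, array([331.71, 225.5 ]), array([12,  9,  4,  4], dtype=int32))] 
   dark [(108, array([329.63, 226.1 ]), array([ 6,  6, 13, 11], dtype=int32))] 
   white []
top valve gold [(56, array([359.21, 248.29]), array([ 5,  5, 11, 13], dtype=int32)), (5, array([368.6, 243.8]), array([18,  7,  2,  3], dtype=int32))] 
   dark [(37, array([364.57, 246.57]), array([11,  8,  8,  6], dtype=int32))] 
   white []
top jar gold [] 
   dark [] 
   white [(110, array([292.55, 212.16]), array([ 7,  7, 12, 12], dtype=int32))]
top cart gold [] 
   dark [] 
   white [(60, array([175.6 , 228.53]), array([ 8,  7, 15, 13], dtype=int32))]
top wide gold [] 
   dark [] 
   white [(90, array([142.19, 242.8 ]), array([11,  6, 11, 17], dtype=int32))]
top t3 gold [] 
   dark [] 
   white [(77, array([203.64, 165.43]), array([59, 25, 10, 20], dtype=int32)), (21, array([174.71, 162.29]), array([32, 29,  6,  8], dtype=int32))]
[... 428 characters left out ...]
ype=int32))] 
   dark [(59, array([323.12, 144.1 ]), array([ 8,  6, 11, 10], dtype=int32)), (30, array([320.23, 158.37]), array([ 6, 23, 10,  5], dtype=int32))] 
   white []
side valve gold [(185, array([353.06, 136.55]), array([ 2,  9, 15, 20], dtype=int32))] 
   dark [(36, array([355.67, 124.61]), array([9, 5, 7, 7], dtype=int32))] 
   white []
side jar gold [(4, array([281.5, 189. ]), array([ 0, 34,  4,  1], dtype=int32))] 
   dark [(38, array([285.76, 187.24]), array([ 0, 30, 12,  5], dtype=int32))] 
   white [(188, array([294.87, 163.86]), array([ 6,  3, 19, 13], dtype=int32))]
side cart gold [] 
   dark [] 
   white [(422, array([258.13, 290.08]), array([ 8,  5, 23, 27], dtype=int32))]
```

```bash
python3 - <<'E'
from h import *
im=cv2.imread("pics/top0.png");g=cv2.cvtColor(im,cv2.COLOR_BGR2GRAY)
for k,(a,b,c,d) in {"t3":(140,130,240,190),"t2":(278,140,344,188),"cart":(160,215,192,242),"jar":(280,200,304,224),"wide":(126,228,154,256)}.items():
    u=cv2.resize(g[b:d,a:c],None,fx=4,fy=4,interpolation=cv2.INTER_CUBIC)
    med=np.median(u);th=115 if k[0]=='t' and 0 else (med+30)
    m=(u>th).astype(np.uint8)
    cs,_=cv2.findContours(m,cv2.RETR_EXTERNAL,cv2.CHAIN_APPROX_NONE)
    ct=max(cs,key=cv2.contourArea)
    px=lambda p:(np.asarray(p)+0.5)/4-0.5+[a,b]
    z={"t3":.01,"t2":.01,"cart":.064,"jar":.06,"wide":.042}[k]
    w=plane("top",px(ct[:,0]),z)
    r=cv2.minAreaRect((w[:,:2]*1000).astype(np.float32))
    (x,y),(w1,h1),an=r
    bx=cv2.boxPoints(r)
    print(k,med,th,"centre",x,y,"size",w1,h1,"ang",an,"circ",cv2.minEnclosingCircle((w[:,:2]*1000).astype(np.float32)))
    e=(bx[1]-bx[0],bx[2]-bx[1]);e=max(e,key=np.linalg.norm);print("   long-axis angle",np.degrees(np.arctan2(e[1],e[0])))
    cv2.imwrite(f"pics/m_{k}.png",m*255)
T={"tall":((254.38,213.62),(281.5,190.83),.08),"short":((331.71,225.5),(323.67,140.73),.054),"jar":((292.55,212.16),(294.87,163.86),.06),"valve knob":((364.57,246.57),(355.67,124.61),.062)}
for k,(t,s,z) in T.items(): print(k,plane("top",t,z),plane("side",s,z))
E
```

```text
t3 104.0 134.0 centre 602.9227294921875 188.04779052734375 size 253.30526733398438 81.75120544433594 ang 76.0250244140625 circ ((602.3519897460938, 188.1087646484375), 131.72239685058594)
   long-axis angle 76.025024
t2 104.0 134.0 centre 600.8452758789062 -166.6739959716797 size 157.0457763671875 71.51402282714844 ang 78.03160858154297 circ ((600.94189453125, -167.30715942382812), 84.71542358398438)
   long-axis angle 78.03161
cart 103.0 133.0 centre 399.1357727050781 216.9017333984375 size 31.737180709838867 45.14469528198242 ang 14.952831268310547 circ ((398.8295593261719, 216.68678283691406), 25.897075653076172)
   long-axis angle -75.047195
jar 105.0 135.0 centre 452.0181884765625 -112.58028411865234 size 35.92731475830078 36.54411697387695 ang 1.356092929840088 circ ((452.46527099609375, -112.90576171875), 18.837499618530273)
   long-axis angle -88.64388
wide 104.0 134.0 centre 359.2545471191406 318.43109130859375 size 50.0738525390625 49.323570251464844 ang 2.7697203159332275 circ ((359.6487121582031, 318.72784423828125), 25.736040115356445)
   long-axis angle 2.769734
tall [[ 0.4439 -0.0057  0.08  ]] [[ 0.4427 -0.005   0.08  ]]
short [[ 0.4178 -0.2243  0.054 ]] [[ 0.4162 -0.2249  0.054 ]]
jar [[ 0.4523 -0.1131  0.06  ]] [[ 0.4513 -0.1133  0.06  ]]
valve knob [[ 0.3607 -0.3146  0.062 ]] [[ 0.3583 -0.3075  0.062 ]]
```

```bash
cat >> h.py <<'E'
def go(x,y,z,jaw_deg):
    """deltas in the present tool axes (cm) then the spin (jaw angle mod 180, world)"""
    s=ctrl.get_state();M=R.from_rotvec(s["tool_rot"]).as_matrix()
    d=M.T@(np.array([x,y,z])-s["position"])*100
    cur=np.degrees(np.arctan2(M[1,1],M[0,1]))
    dw=(jaw_deg-cur+90)%180-90
    print("t",round(s["time"],2),"pos",s["position"],"tilt",np.degrees(np.arccos(-M[2,2])).round(2),"jaw now",cur.round(2),"d cm",d.round(2),"|d|",np.linalg.norm(d).round(1),"spin",np.radians(-dw).round(3),"q7",s["joint_positions"][6].round(2),"w",round(s["grip_width"],3),s["ft_force"])
def snap(n,name):
    s=ctrl.get_state();im=optics.get_image(n);cv2.imwrite(f"pics/{name}.png",im[:,:,::-1])
    np.save(f"pics/{name}.npy",T_of(n,s));return im[:,:,::-1].copy(),T_of(n,s)
E
python3 -c "
from h import *
go(.399,.217,.20,15)"
```

```text
t 0.15 pos [0.2086 0.6152 0.2297] tilt 0.08 jaw now 71.28 d cm [-30.82 -31.6    3.02] |d| 44.2 spin 0.982 q7 -0.06 w 1.0 [-0.274  -0.3196 -0.115 ]
```

Call:
play_rows(
  motion=[
    [0.2, -3.85, -3.95, 0.4, 0],
    [0.2, -3.85, -3.95, 0.4, 0],
    [0.2, -3.85, -3.95, 0.4, 0],
    [0.2, -3.85, -3.95, 0.4, 0],
    [0.2, -3.85, -3.95, 0.4, 0],
    [0.2, -3.85, -3.95, 0.4, 0],
    [0.2, -3.85, -3.95, 0.4, 0],
    [0.2, -3.85, -3.95, 0.4, 0],
    [0.2, 0, 0, 0, 0.164],
    [0.2, 0, 0, 0, 0.164],
    [0.2, 0, 0, 0, 0.164],
    [0.2, 0, 0, 0, 0.164],
    [0.2, 0, 0, 0, 0.164],
    [0.2, 0, 0, 0, 0.164],
    [0.2, 0, 0, 0, 0],
  ],
  force=25,
)

```text
time: 2.02
position: [0.3988, 0.2173, 0.1984]
tool_rot: [-1.913, -2.492, 0.001]
ft_force: [-0.7, 0.3, -0.9]
grip_width: 0.795
```

```bash
python3 -c "
from h import *
go(.399,.217,.20,15)
snap('wrist','w1')
print(proj('wrist',[[.399,.217,.064]],np.load('pics/w1.npy')))"
```

```text
t 2.02 pos [0.3988 0.2173 0.1984] tilt 0.02 jaw now 14.99 d cm [-0.04  0.01 -0.16] |d| 0.2 spin -0.0 q7 -0.31 w 0.795 [-0.668   0.2763 -0.9436]
[[256.0781 182.3408]]
```

View pics/w1.png

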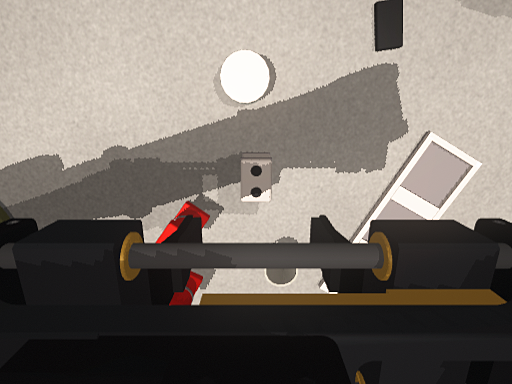

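The cartridge ports at (256,170) and (256,192) put its centre 1 px from the prediction, and it is aligned with the jaws. I'm descending.

Call:
play_rows(
  motion=[
    [0.4, 0, 0, 4, 0],
    [0.4, 0, 0, 5, 0],
    [0.4, 0, 0, 4, 0],
    [0.4, 0, 0, 2, 0],
    [0.4, 0, 0, 1.4, 0],
    [0.4, 0, 0, 0, 0],
    [0.9, 0, 0, 0, 0],
    [0.9, 0, 0, 0, 0],
    [0.9, 0, 0, 0, 0],
    [0.9, 0, 0, 0, 0],
    [0.9, 0, 0, -2, 0],
    [0.9, 0, 0, -4, 0],
    [0.9, 0, 0, -4, 0],
  ],
  force=25,
)

```text
time: 3.7
position: [0.3984, 0.2171, 0.1352]
tool_rot: [-1.915, -2.49, 0.002]
ft_force: [0.5, -0.1, -0.8]
grip_width: 0.384
```

```bash
python3 -c "
from h import *
go(.6237,.2715,.134,-14)
snap('wrist','w2')"
```

```text
t 3.7 pos [0.3984 0.2171 0.1352] tilt 0.06 jaw now 14.9 d cm [-0.54 23.17  0.09] |d| 23.2 spin 0.504 q7 -0.3 w 0.384 [ 0.4653 -0.1323 -0.7542]
```

View pics/w2.png

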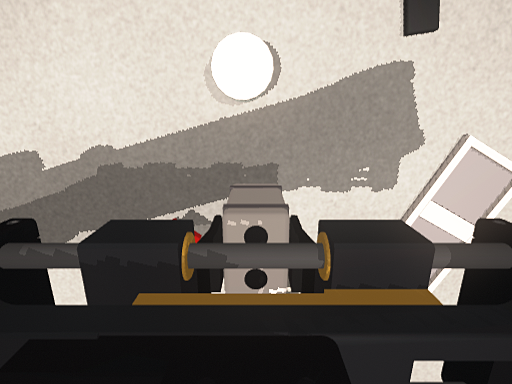

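Call:
play_rows(
  motion=[
    [0.9, -0.1, 4.6, 0, 0],
    [0.9, -0.1, 4.6, 0, 0],
    [0.9, -0.1, 4.6, 0, 0],
    [0.9, -0.1, 4.7, 0, 0],
    [0.9, -0.1, 4.7, 0, 0],
    [0.9, 0, 0, 0, 0.168],
    [0.9, 0, 0, 0, 0.168],
    [0.9, 0, 0, 0, 0.168],
    [0.9, 0, 0, 0, 0],
  ],
)

```text
time: 4.88
position: [0.6241, 0.2722, 0.1337]
tool_rot: [2.473, 1.937, -0.002]
ft_force: [0.4, 0.8, -0.8]
grip_width: 0.39
```

```bash
python3 -c "
from h import *
go(.6237,.2715,.0392,-14)
snap('wrist','w3')"
```

```text
t 4.88 pos [0.6241 0.2722 0.1337] tilt 0.07 jaw now -13.87 d cm [-0.07 -0.02  9.45] |d| 9.5 spin 0.002 q7 -0.58 w 0.39 [ 0.4174  0.7925 -0.7797]
```

View pics/w3.png

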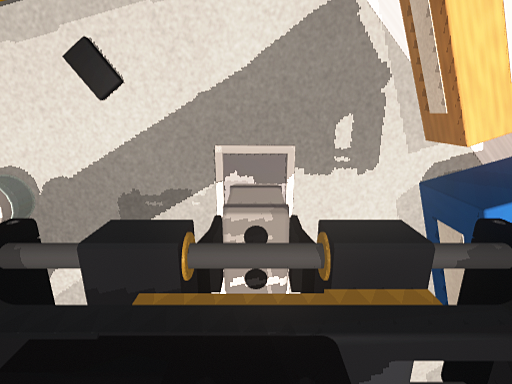

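Call:
play_rows(
  motion=[
    [0.9, 0, 0, 4, 0],
    [0.9, 0, 0, 3, 0],
    [0.9, 0, 0, 1.5, 0],
    [0.9, 0, 0, 0.9, 0],
    [0.9, 0, 0, 0, 0],
    [0.3, 0, 0, 0, 0],
    [0.3, 0, 0, 0, 0],
    [0.3, 0, 0, 0, 0],
    [0.3, 0, 0, -3, 0],
    [0.3, 0, 0, -6, 0],
    [0.3, 0, 0, -6, 0],
  ],
)

```text
time: 6.3
position: [0.6241, 0.2721, 0.1921]
tool_rot: [-2.475, -1.935, 0.001]
ft_force: [1.3, 0.2, 0.6]
grip_width: 0.697
```

```bash
python3 - <<'E'
from h import *
snap('wrist','w4')
# tall block orientation from top view
im=cv2.imread("pics/top0.png");g=cv2.cvtColor(im,cv2.COLOR_BGR2GRAY)
for k,(a,b,c,d),z in(("tall",(240,200,270,226),.08),("short",(318,215,342,236),.054)):
    u=cv2.resize(g[b:d,a:c],None,fx=4,fy=4,interpolation=cv2.INTER_CUBIC)
    cs,_=cv2.findContours((u<58).astype(np.uint8),cv2.RETR_EXTERNAL,cv2.CHAIN_APPROX_NONE)
    ct=max(cs,key=cv2.contourArea)
    w=plane("top",(ct[:,0]+.5)/4-.5+[a,b],z)[:,:2]*1000
    print(k,cv2.minAreaRect(w.astype(np.float32)))
go(.443,-.0053,.22,10)
E
```

```text
tall ((441.95587158203125, -4.31236457824707), (44.19601058959961, 40.58363723754883), 11.134346008300781)
short ((416.731689453125, -218.4749755859375), (32.163818359375, 37.16936111450195), 2.713712692260742)
t 6.35 pos [0.6283 0.2737 0.2026] tilt 0.81 jaw now -13.99 d cm [-31.53 -11.22  -2.16] |d| 33.5 spin -0.419 q7 -0.59 w 0.7 [2.7104 0.9267 7.0019]
```

View pics/w4.png

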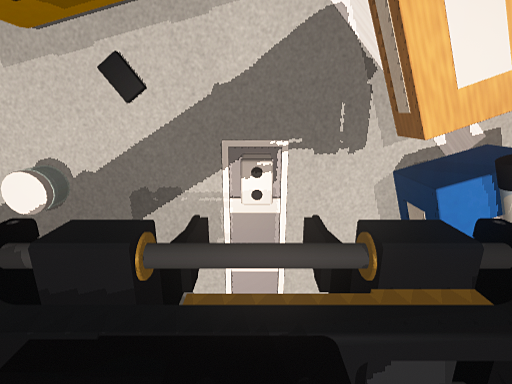

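The cartridge stands centred in its pocket (ports at (256,172) and (256,195)). The force reading of 7 N and the 10 mm of drift are unexpected, so I'll check those before moving.

```bash
python3 - <<'E'
from h import *
go(.443,-.0053,.22,10)
snap('side','s4')
go(.443,-.0053,.22,10)
print(ctrl.get_state()["qd"],ctrl.get_state()["joint_positions"])
E
```

```text
t 6.35 pos [0.6283 0.2737 0.2026] tilt 0.81 jaw now -13.99 d cm [-31.53 -11.22  -2.16] |d| 33.5 spin -0.419 q7 -0.59 w 0.7 [2.7104 0.9267 7.0019]
t 6.4 pos [0.6287 0.2736 0.1999] tilt 0.85 jaw now -13.99 d cm [-31.53 -11.25  -2.44] |d| 33.6 spin -0.419 q7 -0.59 w 0.702 [0.8549 0.9859 0.1315]
[ 0.0042  0.0504 -0.0133  0.091  -0.0058 -0.0554  0.0064] [-0.7275  0.4117  0.3767  1.4222 -0.154   1.3216 -0.5879]
```

View pics/s4.png

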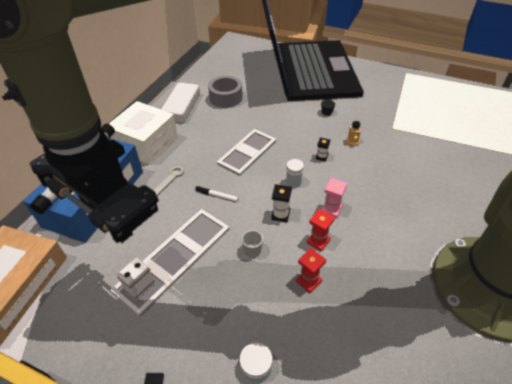

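The side view shows the cartridge upright in tray3's left pocket. The drift was only the arm settling after a fast lift. On to the tall tube.

Call:
play_rows(
  motion=[
    [0.4, -2, -0.7, -0.1, -0.05],
    [0.4, -3.96, -1.42, -0.2, 0],
    [0.4, -3.96, -1.42, -0.2, 0],
    [0.4, -4, -1.2, -0.2, 0],
    [0.4, -4, -1.2, -0.2, 0],
    [0.4, -4, -1.2, -0.2, 0],
    [0.4, -4, -1.2, 0, 0],
    [0.4, -3.5, -1.1, 0, 0],
    [0.4, -1.3, -0.4, 0, 0],
    [0.4, 0, 0, 0, -0.13],
    [0.4, 0, 0, 0, -0.13],
    [0.4, 0, 0, 0, -0.126],
    [0.4, 0, 0, 0, 0],
    [0.4, 0, 0, 0, 0],
  ],
)

```text
time: 8.15
position: [0.468, -0.0091, 0.2016]
tool_rot: [2.0, 2.423, 0.0]
ft_force: [-0.2, -0.8, -0.1]
grip_width: 0.599
```

```bash
python3 - <<'E'
from h import *
go(.443,-.0053,.065,11)
im,T=snap('wrist','w5')
print(proj('wrist',[[.443,-.0053,.08]],T))
E
```

```text
t 8.15 pos [ 0.468  -0.0091  0.2016] tilt 0.02 jaw now 10.92 d cm [ 0.85 -2.39 13.66] |d| 13.9 spin -0.001 q7 0.12 w 0.599 [-0.17   -0.8191 -0.118 ]
[[232.9498 177.0618]]
```

View pics/w5.png

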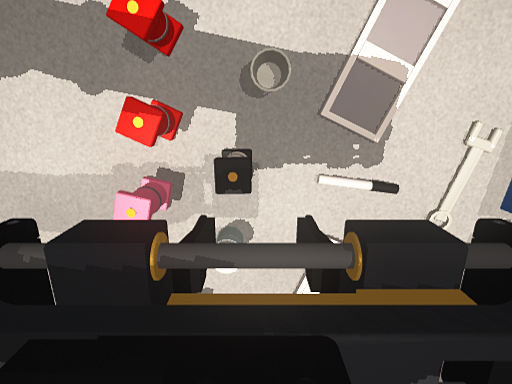

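```bash
python3 - <<'E'
from h import *
im=cv2.imread("pics/w5.png");T=np.load("pics/w5.npy")
g=cv2.cvtColor(im,cv2.COLOR_BGR2GRAY)
a,b,c,d=205,162,262,202
m=np.zeros_like(g);m[b:d,a:c]=(g[b:d,a:c]<60)
cs,_=cv2.findContours(m,cv2.RETR_EXTERNAL,cv2.CHAIN_APPROX_NONE);ct=max(cs,key=cv2.contourArea)
w=plane("wrist",ct[:,0],.08,T)[:,:2]*1000
print(cv2.minAreaRect(w.astype(np.float32)))
cv2.imwrite("pics/w5c.png",cv2.resize(im[140:210,195:275],None,fx=7,fy=7,interpolation=cv2.INTER_CUBIC))
E
```

```text
((442.9012145996094, -6.054609298706055), (38.18259048461914, 33.096187591552734), 10.896004676818848)
```

View pics/w5c.png

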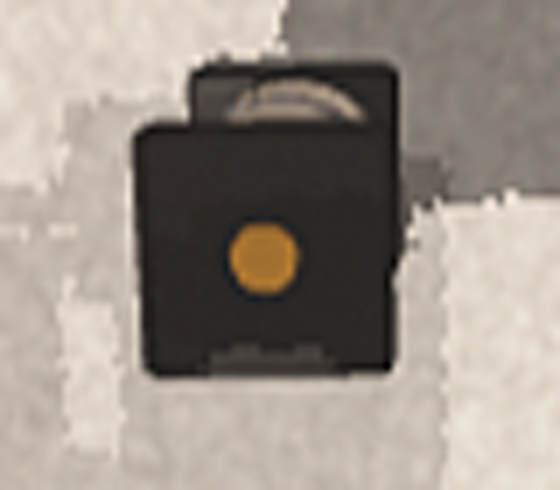

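The block is 38 mm wide and square to the jaws, with the gold dot on the prediction. I'll grip the top block.

Call:
play_rows(
  motion=[
    [0.4, 0.85, -2.4, 0, 0],
    [0.4, 0, 0, 4, 0],
    [0.4, 0, 0, 4, 0],
    [0.4, 0, 0, 3, 0],
    [0.4, 0, 0, 2, 0],
    [0.4, 0, 0, 0.9, 0],
    [0.4, 0, 0, 0, 0],
    [0.9, 0, 0, 0, 0],
    [0.9, 0, 0, 0, 0],
    [0.9, 0, 0, 0, 0],
    [0.9, 0, 0, 0, 0],
    [0.9, 0, 0, -1, 0],
    [0.9, 0, 0, -3, 0],
    [0.9, 0, 0, -3, 0],
    [0.9, 0, 0, -1, 0],
    [0.9, 0, 0, 0, 0],
  ],
  force=30,
)

```text
time: 10.2
position: [0.4427, -0.0058, 0.1427]
tool_rot: [1.998, 2.424, 0.001]
ft_force: [0.2, -0.3, -1.1]
grip_width: 0.436
```

```bash
python3 - <<'E'
from h import *
go(.603,.188,.145,-14)
im,T=snap('wrist','w6')
E
```

```text
t 10.2 pos [ 0.4427 -0.0058  0.1427] tilt 0.05 jaw now 11.01 d cm [15.96 19.44 -0.21] |d| 25.2 spin 0.437 q7 0.11 w 0.436 [ 0.1614 -0.3153 -1.1366]
```

View pics/w6.png

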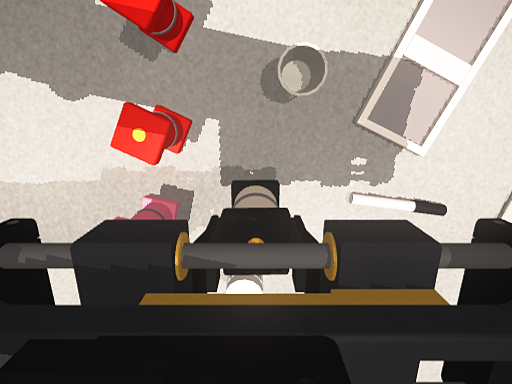

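Call:
play_rows(
  motion=[
    [0.9, 1, 1.2, -0.2, 0],
    [0.9, 2, 2.44, 0, 0],
    [0.9, 2.5, 3.1, 0, 0],
    [0.9, 2.5, 3.1, 0, 0],
    [0.9, 2.5, 3.1, 0, 0],
    [0.9, 2.5, 3.1, 0, 0],
    [0.9, 2, 2.2, 0, 0],
    [0.9, 1, 1.2, 0, 0],
    [0.9, 0, 0, 0, 0.11],
    [0.9, 0, 0, 0, 0.11],
    [0.9, 0, 0, 0, 0.11],
    [0.9, 0, 0, 0, 0.107],
    [0.9, 0, 0, 0, 0],
  ],
)

```text
time: 11.88
position: [0.6025, 0.188, 0.1439]
tool_rot: [-2.475, -1.934, 0.002]
ft_force: [-0.5, -0.2, -1.4]
grip_width: 0.434
```

```bash
python3 - <<'E'
from h import *
go(.603,.188,.0667,-14)
im,T=snap('wrist','w7')
E
```

```text
t 11.88 pos [0.6025 0.188  0.1439] tilt 0.07 jaw now -13.99 d cm [0.01 0.05 7.72] |d| 7.7 spin 0.0 q7 -0.45 w 0.434 [-0.5245 -0.1633 -1.4281]
```

View pics/w7.png

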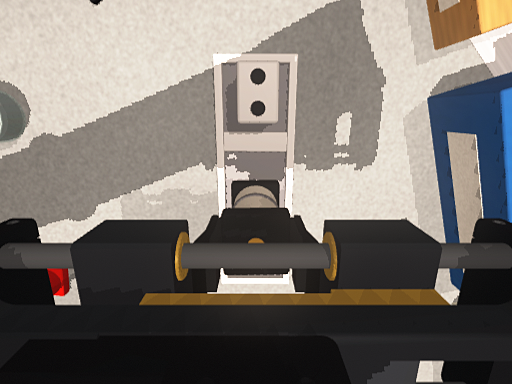

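The tube is over the middle pocket and looks well centred. Lowering it.

Call:
play_rows(
  motion=[
    [0.9, 0, 0, 2, 0],
    [0.9, 0, 0, 3, 0],
    [0.9, 0, 0, 1.7, 0],
    [0.9, 0, 0, 0.8, 0],
    [0.9, 0, 0, 0.15, 0],
    [0.9, 0, 0, 0, 0],
    [0.4, 0, 0, 0, 0],
    [0.35, 0, 0, 0, 0],
    [0.35, 0, 0, 0, 0],
    [0.35, 0, 0, -2, 0],
    [0.35, 0, 0, -4, 0],
    [0.35, 0, 0, -4, 0],
    [0.35, 0, 0, -2, 0],
    [0.35, 0, 0, 0, 0],
  ],
)

```text
time: 13.68
position: [0.6039, 0.1885, 0.1901]
tool_rot: [2.476, 1.933, 0.006]
ft_force: [-0.7, 0.0, -0.1]
grip_width: 0.648
```

```bash
python3 - <<'E'
from h import *
go(.4518,-.113,.195,-14)
im,T=snap('wrist','w8')
E
```

```text
t 13.68 pos [0.6039 0.1885 0.1901] tilt 0.21 jaw now -14.04 d cm [-32.94  -7.44  -0.59] |d| 33.8 spin -0.001 q7 -0.46 w 0.648 [-0.6816  0.0386 -0.1195]
```

View pics/w8.png

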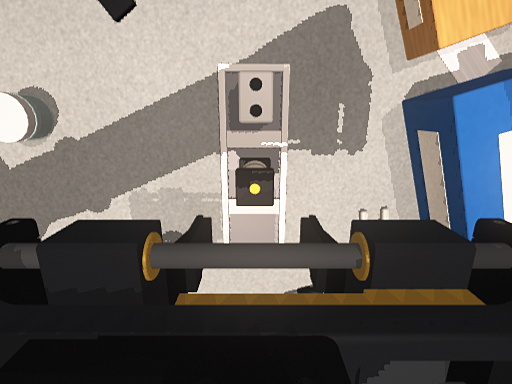

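The tall tube stands in the middle pocket (gold dot at (255,188)). Next, the jar, keeping the jaw angle.

Call:
play_rows(
  motion=[
    [0.3, -1.5, -0.34, 0, 0],
    [0.3, -3, -0.68, 0, 0],
    [0.3, -4, -0.9, 0, 0],
    [0.3, -4, -0.9, 0, 0],
    [0.3, -4, -0.9, 0, 0],
    [0.3, -4, -0.9, 0, 0],
    [0.3, -4, -0.9, 0, 0],
    [0.3, -4, -0.9, 0, 0],
    [0.3, -3, -0.68, 0, 0],
    [0.3, -1.4, -0.34, 0, 0],
    [0.3, 0, 0, 0, 0],
    [0.3, 0, 0, 0, 0],
  ],
)

```text
time: 15.22
position: [0.4512, -0.1116, 0.1878]
tool_rot: [-2.474, -1.935, 0.0]
ft_force: [0.1, 0.9, 0.8]
grip_width: 0.698
```

```bash
python3 - <<'E'
from h import *
go(.4518,-.113,.029,-14)
im,T=snap('wrist','w9')
print(proj('wrist',[[.4518,-.113,.06]],T))
E
```

```text
t 15.22 pos [ 0.4512 -0.1116  0.1878] tilt 0.02 jaw now -13.93 d cm [-0.12  0.1  15.88] |d| 15.9 spin 0.001 q7 -0.11 w 0.698 [0.0835 0.8814 0.7962]
[[256.614  184.5558]]
```

View pics/w9.png

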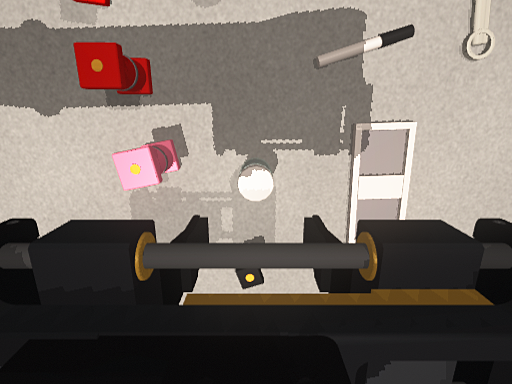

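The jar cap is at (256,184), on the prediction. Grasping it.

Call:
play_rows(
  motion=[
    [0.3, -0.1, 0.1, 3, 0],
    [0.3, 0, 0, 5, 0],
    [0.3, 0, 0, 4, 0],
    [0.3, 0, 0, 2.5, 0],
    [0.3, 0, 0, 1.4, 0],
    [0.3, 0, 0, 0, 0],
    [0.9, 0, 0, 0, 0],
    [0.9, 0, 0, 0, 0],
    [0.9, 0, 0, 0, 0],
    [0.9, 0, 0, 0, 0],
    [0.9, 0, 0, -1, 0],
    [0.9, 0, 0, -3, 0],
    [0.9, 0, 0, -4, 0],
    [0.9, 0, 0, -2, 0],
    [0.9, 0, 0, 0, 0],
  ],
  force=25,
)

```text
time: 17.15
position: [0.4529, -0.1142, 0.1307]
tool_rot: [2.475, 1.932, 0.006]
ft_force: [-0.7, -0.1, -0.7]
grip_width: 0.457
```

```bash
python3 - <<'E'
from h import *
go(.582,.1046,.135,-14)
E
```

```text
t 17.15 pos [ 0.4529 -0.1142  0.1307] tilt 0.24 jaw now -14.04 d cm [24.36  7.22 -0.36] |d| 25.4 spin -0.001 q7 -0.06 w 0.457 [-0.7053 -0.102  -0.742 ]
```

Call:
play_rows(
  motion=[
    [0.9, 1.2, 0.36, 0, 0],
    [0.9, 3, 0.9, 0, 0],
    [0.9, 4, 1.18, 0, 0],
    [0.9, 4, 1.18, 0, 0],
    [0.9, 4, 1.18, 0, 0],
    [0.9, 4, 1.18, 0, 0],
    [0.9, 3, 0.9, 0, 0],
    [0.9, 1.16, 0.34, 0, 0],
    [0.9, 0, 0, 0, 0],
    [0.9, 0, 0, 0, 0],
  ],
)

```text
time: 18.4
position: [0.5801, 0.1029, 0.1287]
tool_rot: [2.478, 1.931, -0.002]
ft_force: [-0.5, -0.1, -1.5]
grip_width: 0.453
```

```bash
python3 - <<'E'
from h import *
go(.582,.1046,.0347,-14)
im,T=snap('wrist','w10')
E
```

```text
t 18.4 pos [0.5801 0.1029 0.1287] tilt 0.08 jaw now -14.16 d cm [0.22 0.15 9.4 ] |d| 9.4 spin -0.003 q7 -0.32 w 0.453 [-0.5279 -0.0569 -1.4837]
```

View pics/w10.png

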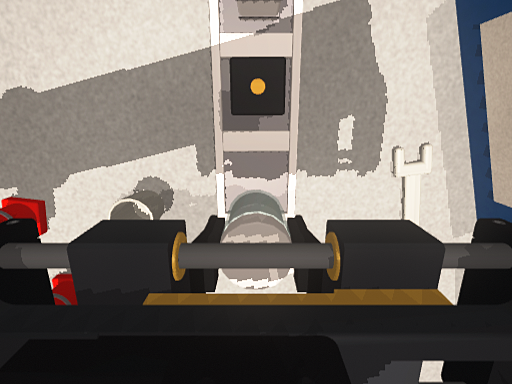

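Call:
play_rows(
  motion=[
    [0.9, 0.2, 0.15, 2, 0],
    [0.9, 0, 0, 3.5, 0],
    [0.9, 0, 0, 2.5, 0],
    [0.9, 0, 0, 1, 0],
    [0.9, 0, 0, 0.35, 0],
    [0.9, 0, 0, 0, 0],
    [0.35, 0, 0, 0, 0],
    [0.35, 0, 0, 0, 0],
    [0.35, 0, 0, 0, 0],
    [0.35, 0, 0, -2, 0],
    [0.35, 0, 0, -4, 0],
    [0.35, 0, 0, -5, 0],
    [0.35, 0, 0, -3, 0],
    [0.35, 0, 0, 0, 0],
  ],
)

```text
time: 20.2
position: [0.5849, 0.1065, 0.18]
tool_rot: [2.475, 1.932, 0.011]
ft_force: [-0.5, 0.4, -0.3]
grip_width: 0.651
```

```bash
python3 - <<'E'
from h import *
go(.417,-.2245,.19,3)
im,T=snap('wrist','w11')
E
```

```text
t 20.2 pos [0.5849 0.1065 0.18  ] tilt 0.42 jaw now -14.06 d cm [-36.18  -8.24  -1.21] |d| 37.1 spin -0.298 q7 -0.34 w 0.651 [-0.4639  0.3631 -0.3255]
```

View pics/w11.png

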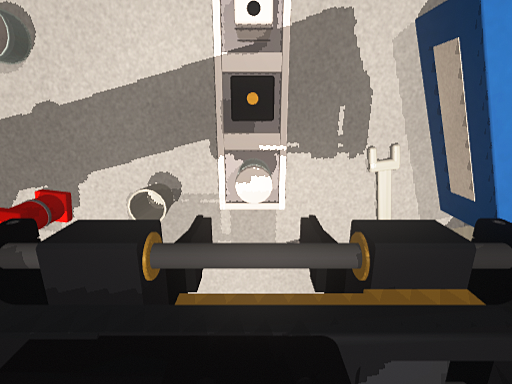

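The jar is standing in its pocket. Next, the short tube.

Call:
play_rows(
  motion=[
    [0.4, -1.5, -0.34, -0.6, 0],
    [0.4, -3.2, -0.7, -0.6, 0],
    [0.4, -4.4, -1, 0, 0],
    [0.4, -4.5, -1.03, 0, 0],
    [0.4, -4.5, -1.03, 0, 0],
    [0.4, -4.5, -1.03, 0, 0],
    [0.4, -4.5, -1.03, 0, 0],
    [0.4, -4.4, -1, 0, 0],
    [0.4, -3.2, -0.7, 0, 0],
    [0.4, -1.5, -0.34, 0, 0],
    [0.4, 0, 0, 0, -0.15],
    [0.4, 0, 0, 0, -0.148],
    [0.4, 0, 0, 0, 0],
    [0.4, 0, 0, 0, 0],
  ],
)

```text
time: 22.0
position: [0.4153, -0.2245, 0.1873]
tool_rot: [-2.163, -2.277, 0.0]
ft_force: [-0.4, 0.4, -0.6]
grip_width: 0.597
```

```bash
python3 - <<'E'
from h import *
go(.417,-.2245,.035,3)
im,T=snap('wrist','w12')
p=proj('wrist',[[.417,-.2245,.054]],T)[0].astype(int);print(p)
cv2.imwrite("pics/w12c.png",cv2.resize(im[p[1]-50:p[1]+40,p[0]-50:p[0]+50],None,fx=6,fy=6,interpolation=cv2.INTER_CUBIC))
E
```

```text
t 22.0 pos [ 0.4153 -0.2245  0.1873] tilt 0.03 jaw now 2.95 d cm [-0.01  0.18 15.23] |d| 15.2 spin -0.001 q7 0.43 w 0.597 [-0.3883  0.4029 -0.6388]
[257 182]
```

View pics/w12c.png

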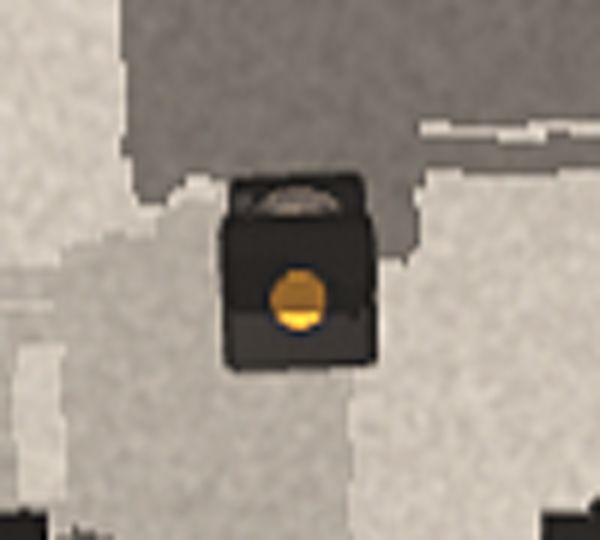

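View pics/w12.png

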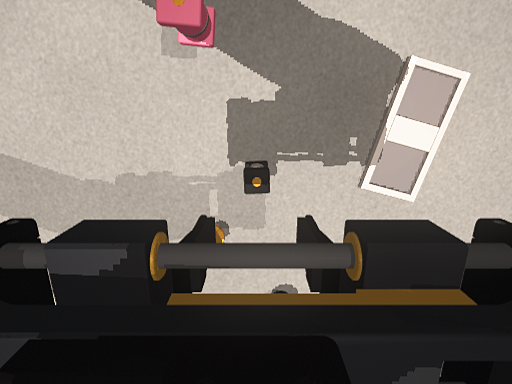

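The short tube's dot is on the prediction and its faces are square to the jaws. Grasping it by the top block.

Call:
play_rows(
  motion=[
    [0.4, 0, 0.15, 3, 0],
    [0.4, 0, 0, 5, 0],
    [0.4, 0, 0, 4, 0],
    [0.4, 0, 0, 2, 0],
    [0.4, 0, 0, 1, 0],
    [0.4, 0, 0, 0, 0],
    [0.95, 0, 0, 0, 0],
    [0.95, 0, 0, 0, 0],
    [0.95, 0, 0, 0, 0],
    [0.95, 0, 0, 0, 0],
    [0.95, 0, 0, -1, 0],
    [0.95, 0, 0, -3, 0],
    [0.95, 0, 0, -4, 0],
    [0.95, 0, 0, -2, 0],
    [0.95, 0, 0, 0, 0],
  ],
  force=25,
)

```text
time: 23.92
position: [0.418, -0.2252, 0.1391]
tool_rot: [2.16, 2.278, 0.005]
ft_force: [-0.0, 0.5, -1.3]
grip_width: 0.319
```

```bash
python3 - <<'E'
from h import *
go(.610,-.125,.135,-12)
E
```

```text
t 23.93 pos [ 0.418  -0.2252  0.1391] tilt 0.24 jaw now 3.05 d cm [ 8.99 19.7   0.5 ] |d| 21.7 spin 0.263 q7 0.49 w 0.319 [-0.0344  0.5217 -1.3255]
```

Call:
play_rows(
  motion=[
    [0.95, 0.6, 1.3, 0, 0],
    [0.95, 1.2, 2.5, 0, 0],
    [0.95, 1.5, 3.3, 0, 0],
    [0.95, 1.5, 3.3, 0, 0],
    [0.95, 1.5, 3.3, 0, 0],
    [0.95, 1.3, 3, 0, 0],
    [0.95, 0.9, 2, 0, 0],
    [0.95, 0.5, 1, 0, 0],
    [0.95, 0, 0, 0, 0.13],
    [0.95, 0, 0, 0, 0.133],
    [0.95, 0, 0, 0, 0],
    [0.95, 0, 0, 0, 0],
  ],
)

```text
time: 25.42
position: [0.6085, -0.1246, 0.137]
tool_rot: [-2.44, -1.978, 0.001]
ft_force: [-0.5, -0.3, -1.0]
grip_width: 0.324
```

```bash
python3 - <<'E'
from h import *
go(.610,-.125,.0415,-12)
im,T=snap('wrist','w13')
E
```

```text
t 25.43 pos [ 0.6085 -0.1246  0.137 ] tilt 0.05 jaw now -11.92 d cm [-0.01  0.17  9.55] |d| 9.6 spin 0.001 q7 0.23 w 0.324 [-0.5128 -0.2649 -0.9986]
```

View pics/w13.png

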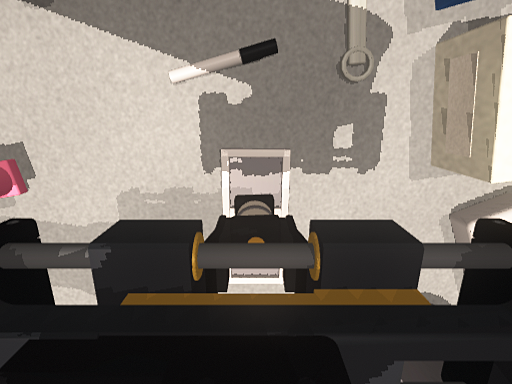

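Call:
play_rows(
  motion=[
    [0.95, 0, 0.15, 2, 0],
    [0.95, 0, 0, 3.5, 0],
    [0.95, 0, 0, 2.5, 0],
    [0.95, 0, 0, 1.1, 0],
    [0.95, 0, 0, 0.4, 0],
    [0.95, 0, 0, 0, 0],
    [0.45, 0, 0, 0, 0],
    [0.45, 0, 0, 0, 0],
    [0.45, 0, 0, 0, 0],
    [0.45, 0, 0, -2, 0],
    [0.45, 0, 0, -4, 0],
    [0.45, 0, 0, -5, 0],
    [0.45, 0, 0, -3, 0],
    [0.45, 0, 0, 0, 0],
    [0.45, 0, 0, 0, 0],
  ],
)

```text
time: 27.35
position: [0.6099, -0.1247, 0.1825]
tool_rot: [-2.442, -1.976, -0.0]
ft_force: [-0.2, 0.3, -0.6]
grip_width: 0.547
```

```bash
python3 - <<'E'
from h import *
go(.37,-.305,.2,-12)
im,T=snap('wrist','w14')
E
```

```text
t 27.35 pos [ 0.6099 -0.1247  0.1825] tilt 0.03 jaw now -12.03 d cm [-22.64 -19.71  -1.75] |d| 30.1 spin -0.0 q7 0.21 w 0.547 [-0.1929  0.2858 -0.6131]
```

View pics/w14.png

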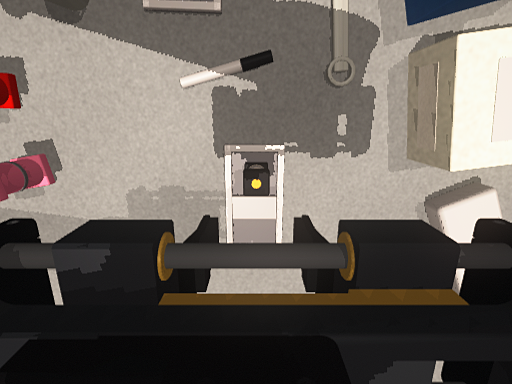

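The short tube is standing in tray2. Next, the valve.

Call:
play_rows(
  motion=[
    [0.3, -1.2, -1, -0.6, 0],
    [0.3, -2.5, -2.2, -0.6, 0],
    [0.3, -3.2, -2.8, -0.6, 0],
    [0.3, -3.2, -2.8, 0, 0],
    [0.3, -3.2, -2.8, 0, 0],
    [0.3, -3.2, -2.8, 0, 0],
    [0.3, -3, -2.6, 0, 0],
    [0.3, -2.1, -1.8, 0, 0],
    [0.3, -1, -0.9, 0, 0],
    [0.3, 0, 0, 0, 0],
    [0.3, 0, 0, 0, 0],
  ],
)

```text
time: 28.78
position: [0.3713, -0.304, 0.2005]
tool_rot: [2.44, 1.978, -0.0]
ft_force: [-0.2, 0.4, 0.1]
grip_width: 0.694
```

```bash
python3 - <<'E'
from h import *
go(.3595,-.31,.2,-12)
im,T=snap('wrist','w15')
p=proj('wrist',[[.3595,-.31,.062]],T)[0].astype(int);print(p)
cv2.imwrite("pics/w15c.png",cv2.resize(im[p[1]-50:p[1]+40,p[0]-50:p[0]+50],None,fx=6,fy=6,interpolation=cv2.INTER_CUBIC))
E
```

```text
t 28.77 pos [ 0.3713 -0.304   0.2005] tilt 0.01 jaw now -11.94 d cm [-0.83 -1.03  0.05] |d| 1.3 spin 0.001 q7 0.32 w 0.694 [-0.1845  0.3861  0.1096]
[246 188]
```

View pics/w15c.png

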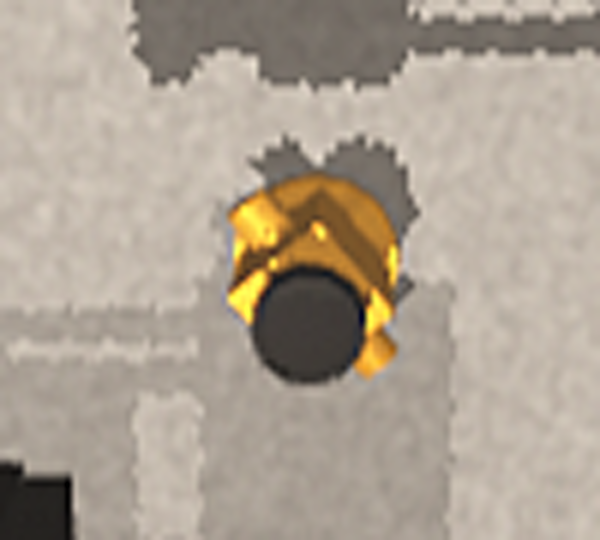

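View pics/w15.png

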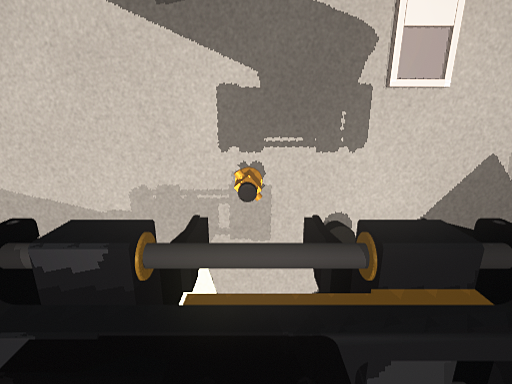

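```bash
python3 - <<'E'
from h import *
T=np.load("pics/w15.npy")
f=lambda c:(np.array(c)+.5)/6-.5+[246-50,188-50]
im=cv2.imread("pics/w15.png");h=cv2.cvtColor(im,cv2.COLOR_BGR2HSV)
m=np.zeros(h.shape[:2],np.uint8);m[160:215,220:275]=(h[160:215,220:275,2]<75)&(h[160:215,220:275,1]<80)
n,l,s,c=cv2.connectedComponentsWithStats(m);i=1+np.argmax(s[1:,4]);print(s[i],c[i])
k=plane("wrist",c[i],.062,T)[0];print("knob",k)
a,b=plane("wrist",f([[255,218],[376,350]]),.026,T);print(a,b,"mid",(a+b)/2,"len",np.linalg.norm(a-b),"ang",np.degrees(np.arctan2(*(b-a)[[1,0]])))
# body top corner at z .044 : corner facing up in crop (318,190), edges to (228,297) and (395,315)
P=plane("wrist",f([[318,228],[235,298],[390,310]]),.044,T)
print(P,np.degrees(np.arctan2(*(P[1]-P[0])[[1,0]])),np.degrees(np.arctan2(*(P[2]-P[0])[[1,0]])),np.linalg.norm(P[1]-P[0]),np.linalg.norm(P[2]-P[0]))
E
```

```text
[238 182  19  20 267] [246.9401 191.9401]
knob [ 0.359  -0.3143  0.062 ]
[ 0.35   -0.2992  0.026 ] [ 0.3686 -0.3322  0.026 ] mid [ 0.3593 -0.3157  0.026 ] len 0.03779690566262504 ang -60.61188050497772
[[ 0.3635 -0.3002  0.044 ]
 [ 0.3445 -0.3106  0.044 ]
 [ 0.3739 -0.3193  0.044 ]] -151.33158965521102 -61.56282776051143 0.021693440202439167 0.02177439583616801
```

The knob centre and the midpoint of the ports agree within 1.5 mm, at (0.359, -0.3145). The ports lie at -61°, so the jaw angle should be 29°. The edges are 90° apart, which fits the square body.

```bash
python3 - <<'E'
from h import *
go(.359,-.3145,.2,29)
E
```

```text
t 28.82 pos [ 0.3713 -0.304   0.2005] tilt 0.03 jaw now -11.93 d cm [-1.28 -0.99  0.05] |d| 1.6 spin -0.714 q7 0.32 w 0.703 [-0.5383  0.4222 -1.0012]
```

Call:
play_rows(
  motion=[
    [0.4, -1.28, -0.99, 0, 0],
    [0.4, 0, 0, 0, -0.119],
    [0.4, 0, 0, 0, -0.119],
    [0.4, 0, 0, 0, -0.119],
    [0.4, 0, 0, 0, -0.119],
    [0.4, 0, 0, 0, -0.119],
    [0.4, 0, 0, 0, -0.119],
    [0.4, 0, 0, 2, 0],
    [0.4, 0, 0, 2, 0],
    [0.4, 0, 0, 0, 0],
    [0.4, 0, 0, 0, 0],
  ],
)

```text
time: 30.2
position: [0.3581, -0.316, 0.1612]
tool_rot: [1.598, 2.704, -0.001]
ft_force: [-0.4, -1.0, 0.2]
grip_width: 0.601
```

```bash
python3 - <<'E'
from h import *
go(.359,-.3145,.022,29)
im,T=snap('wrist','w16')
p=proj('wrist',[[.359,-.3145,.062]],T)[0].astype(int);print(p)
cv2.imwrite("pics/w16c.png",cv2.resize(im[p[1]-60:p[1]+40,p[0]-60:p[0]+60],None,fx=5,fy=5,interpolation=cv2.INTER_CUBIC))
E
```

```text
t 30.2 pos [ 0.3581 -0.316   0.1612] tilt 0.04 jaw now 28.85 d cm [ 0.1   0.15 13.92] |d| 13.9 spin -0.003 q7 1.11 w 0.601 [-0.4252 -0.9608  0.1542]
[257 189]
```

View pics/w16c.png

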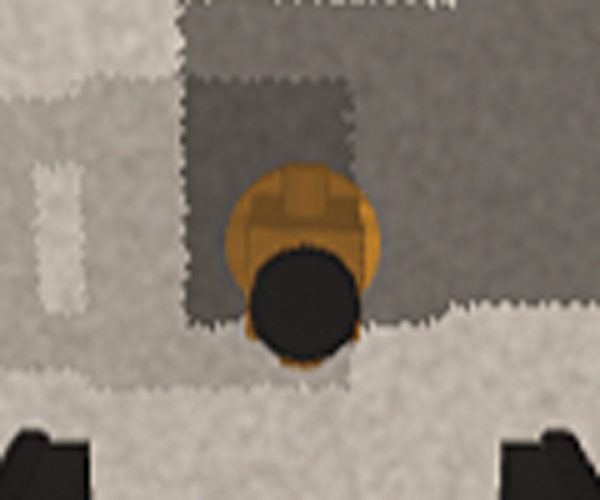

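Both ports lie along the image vertical, so the body is square to the jaws. I'm descending for the grasp.

Call:
play_rows(
  motion=[
    [0.4, 0.1, 0.15, 3, 0],
    [0.4, 0, 0, 4, 0],
    [0.4, 0, 0, 4, 0],
    [0.4, 0, 0, 2, 0],
    [0.4, 0, 0, 0.9, 0],
    [0.4, 0, 0, 0, 0],
    [1, 0, 0, 0, 0],
    [1, 0, 0, 0, 0],
    [1, 0, 0, 0, 0],
    [1, 0, 0, 0, 0],
    [1, 0, 0, 0, 0],
    [1, 0, 0, -1, 0],
    [1, 0, 0, -3, 0],
    [1, 0, 0, -4, 0],
    [1, 0, 0, -2, 0],
    [1, 0, 0, 0, 0],
  ],
  force=35,
)

```text
time: 32.25
position: [0.36, -0.3141, 0.1228]
tool_rot: [1.595, 2.703, 0.004]
ft_force: [0.6, 0.8, -1.9]
grip_width: 0.267
```

```bash
python3 - <<'E'
from h import *
go(.592,-.209,.125,-12)
snap('wrist','w17')
E
```

```text
t 32.25 pos [ 0.36   -0.3141  0.1228] tilt 0.24 jaw now 28.9 d cm [-2.01 25.39 -0.12] |d| 25.5 spin 0.714 q7 1.22 w 0.267 [ 0.6191  0.7684 -1.9094]
```

View pics/w17.png

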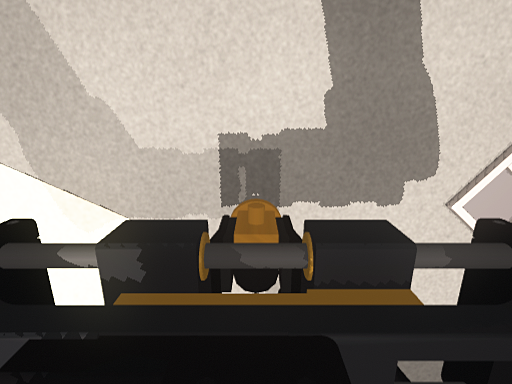

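Call:
play_rows(
  motion=[
    [1, -0.1, 1.3, 0, 0],
    [1, -0.2, 2.5, 0, 0],
    [1, -0.3, 3.6, 0, 0],
    [1, -0.3, 3.6, 0, 0],
    [1, -0.3, 3.6, 0, 0],
    [1, -0.3, 3.6, 0, 0],
    [1, -0.2, 3.5, 0, 0],
    [1, -0.2, 2.4, 0, 0],
    [1, -0.1, 1.3, 0, 0],
    [1, 0, 0, 0, 0.119],
    [1, 0, 0, 0, 0.119],
    [1, 0, 0, 0, 0.119],
    [1, 0, 0, 0, 0.119],
    [1, 0, 0, 0, 0.119],
    [1, 0, 0, 0, 0.119],
    [1, 0, 0, 0, 0],
    [1, 0, 0, 0, 0],
  ],
)

```text
time: 34.42
position: [0.5907, -0.2086, 0.1209]
tool_rot: [-2.44, -1.978, 0.001]
ft_force: [1.2, -1.0, -1.1]
grip_width: 0.272
```

```bash
python3 - <<'E'
from h import *
go(.592,-.209,.0265,-12)
snap('wrist','w18')
E
```

```text
t 34.42 pos [ 0.5907 -0.2086  0.1209] tilt 0.06 jaw now -11.94 d cm [-0.01  0.14  9.44] |d| 9.4 spin 0.001 q7 0.5 w 0.272 [ 1.1519 -0.955  -1.1334]
```

View pics/w18.png

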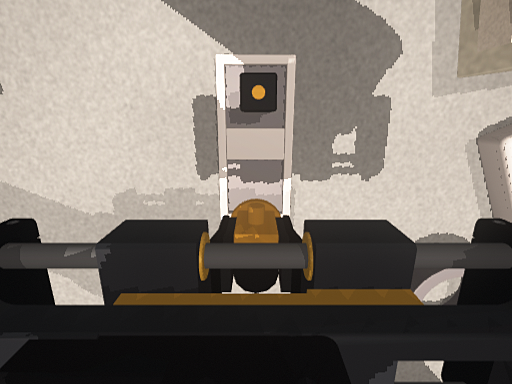

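Call:
play_rows(
  motion=[
    [1, 0, 0.14, 2, 0],
    [1, 0, 0, 3.5, 0],
    [1, 0, 0, 2.5, 0],
    [1, 0, 0, 1, 0],
    [1, 0, 0, 0.4, 0],
    [1, 0, 0, 0, 0],
    [0.45, 0, 0, 0, 0],
    [0.45, 0, 0, 0, 0],
    [0.45, 0, 0, 0, 0],
    [0.45, 0, 0, -2, 0],
    [0.45, 0, 0, -4, 0],
    [0.45, 0, 0, -4, 0],
    [0.45, 0, 0, -3, 0],
    [0.45, 0, 0, -1, 0],
    [0.45, 0, 0, 0, 0],
    [0.45, -4, 0, 0, 0],
    [0.45, -5, 0, 0, 0],
    [0.45, -4, 0, 0, 0],
    [0.45, 0, 0, 0, 0],
    [0.45, 0, 0, 0, 0],
  ],
)

```text
time: 36.98
position: [0.5651, -0.335, 0.1661]
tool_rot: [-2.44, -1.975, 0.0]
ft_force: [0.1, 0.4, 0.2]
grip_width: 0.55
```

```bash
python3 - <<'E'
from h import *
go(.592,-.209,.0265,-12)
snap('wrist','w19')
snap('top','t19')
im,_=snap('side','s19')
cv2.imwrite("pics/s19c.png",cv2.resize(im[90:384,80:380],None,fx=2,fy=2,interpolation=cv2.INTER_CUBIC))
E
```

```text
t 36.98 pos [ 0.5651 -0.335   0.1661] tilt 0.14 jaw now -12.03 d cm [12.86  0.03 13.98] |d| 19.0 spin -0.001 q7 0.67 w 0.55 [0.1417 0.4333 0.2305]
```

View pics/w19.png

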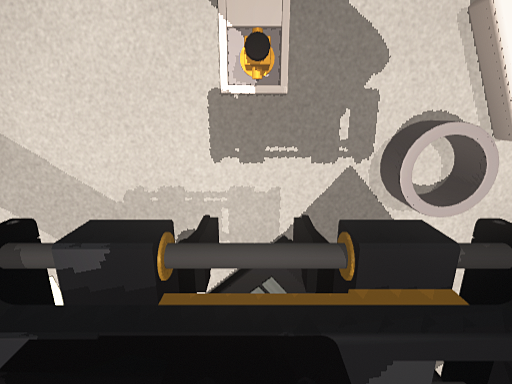

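View pics/s19c.png

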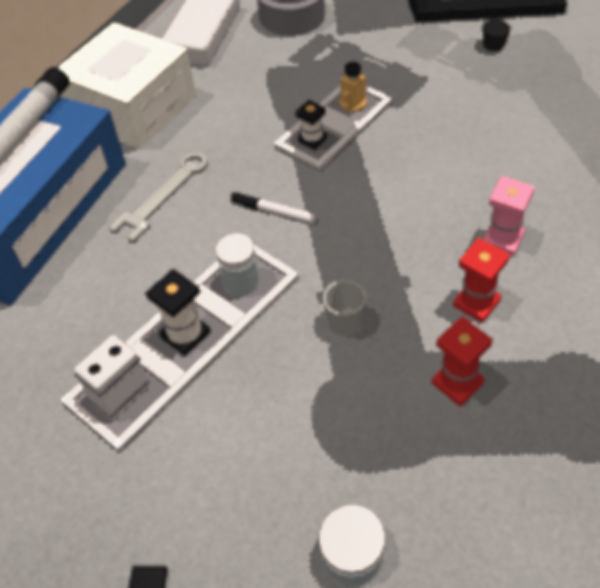

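View pics/t19.png

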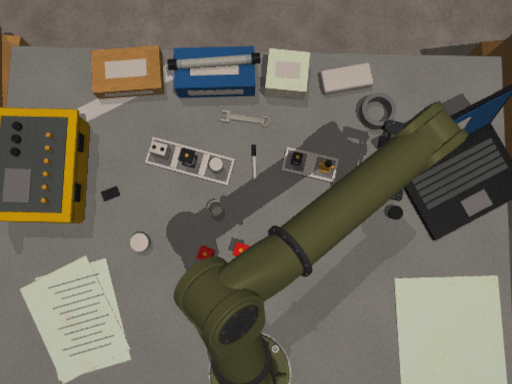

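All five stand in their pockets. I'll check the numbers in the tray frames before handing in.

```bash
python3 - <<'E'
from h import *
tr={3:((.6029,.1880),76.03),2:((.6008,-.1667),78.03)}
def loc(t,p):
    (cx,cy),a=tr[t];a=np.radians(a);d=p[:2]-[cx,cy];y=np.array([np.cos(a),np.sin(a)]);x=np.array([y[1],-y[0]]);return np.round([d@x*1e3,d@y*1e3],1)
for n in("top","side"):
    im=cv2.imread("pics/"+n[0]+"19.png");h=cv2.cvtColor(im,cv2.COLOR_BGR2HSV).astype(int)
    H,S,V=h[...,0],h[...,1],h[...,2];gold=(S>110)&(V>90)&(H>10)&(H<32);dark=V<60;white=(V>150)&(S<60)
    for k,t,lp,z,m in(("tall",3,(0,0),.084,gold),("short",2,(0,43),.058,gold),("valve",2,(0,-43),.066,dark),("jar",3,(0,-86),.064,white),("cart ports",3,(0,86),.068,dark)):
        (cx,cy),a=tr[t];a=np.radians(a);w=np.array([cx,cy])+lp[1]*np.array([np.cos(a),np.sin(a)])
        u=proj(n,[[*w,z]])[0].astype(int);r=9 if k in("tall","short","valve") else 12
        c=m[u[1]-r:u[1]+r+1,u[0]-r:u[0]+r+1]
        b=[x for x in blob(c,(u[0]-r,u[1]-r)) if x[0]>=4]
        print(n,k,u,[(x[0],x[1],loc(t,plane(n,x[1],z)[0])) for x in b])
b=cv2.cvtColor(cv2.imread("pics/t19.png"),cv2.COLOR_BGR2GRAY)[228:256,126:154]
n,l,s,c=cv2.connectedComponentsWithStats((b>134).astype(np.uint8));print("wide",plane("top",c[1+np.argmax(s[1:,4])]+[126,228],.042))
E
```

```text
bash:  1517 Segmentation fault         python3 - <<'E'
from h import *
tr={3:((.6029,.1880),76.03),2:((.6008,-.1667),78.03)}
def loc(t,p):
    (cx,cy),a=tr[t];a=np.radians(a);d=p[:2]-[cx,cy];y=np.array([np.cos(a),np.sin(a)]);x=np.array([y[1],-y[0]]);return np.round([d@x*1e3,d@y*1e3],1)
for n in("top","side"):
    im=cv2.imread("pics/"+n[0]+"19.png");h=cv2.cvtColor(im,cv2.COLOR_BGR2HSV).astype(int)
    H,S,V=h[...,0],h[...,1],h[...,2];gold=(S>110)&(V>90)&(H>10)&(H<32);dark=V<60;white=(V>150)&(S<60)
    for k,t,lp,z,m in(("tall",3,(0,0),.084,gold),("short",2,(0,43),.058,gold),("valve",2,(0,-43),.066,dark),("jar",3,(0,-86),.064,white),("cart ports",3,(0,86),.068,dark)):
        (cx,cy),a=tr[t];a=np.radians(a);w=np.array([cx,cy])+lp[1]*np.array([np.cos(a),np.sin(a)])
        u=proj(n,[[*w,z]])[0].astype(int);r=9 if k in("tall","short","valve") else 12
        c=m[u[1]-r:u[1]+r+1,u[0]-r:u[0]+r+1]
        b=[x for x in blob(c,(u[0]-r,u[1]-r)) if x[0]>=4]
        print(n,k,u,[(x[0],x[1],loc(t,plane(n,x[1],z)[0])) for x in b])
b=cv2.cvtColor(cv2.imread("pics/t19.png"),cv2.COLOR_BGR2GRAY)[228:256,126:154]
n,l,s,c=cv2.connectedComponentsWithStats((b>134).astype(np.uint8));print("wide",plane("top",c[1+np.argmax(s[1:,4])]+[126,228],.042))
E
```

```bash
cat > chk.py <<'E'
from h import *
tr={3:((.6029,.1880),76.03),2:((.6008,-.1667),78.03)}
def loc(t,p):
    (cx,cy),a=tr[t];a=np.radians(a);d=p[:2]-[cx,cy];y=np.array([np.cos(a),np.sin(a)]);x=np.array([y[1],-y[0]]);return np.round([d@x*1e3,d@y*1e3],1)
def cen(m):
    cs,_=cv2.findContours(np.ascontiguousarray(m,dtype=np.uint8)*255,cv2.RETR_EXTERNAL,cv2.CHAIN_APPROX_NONE)
    for c in cs:
        M=cv2.moments(c)
        if M["m00"]>3: yield M["m00"],np.array([M["m10"],M["m01"]])/M["m00"]
for n in("top","side"):
    im=cv2.imread("pics/"+n[0]+"19.png");h=cv2.cvtColor(im,cv2.COLOR_BGR2HSV).astype(int)
    H,S,V=h[...,0],h[...,1],h[...,2];gold=(S>110)&(V>90)&(H>10)&(H<32);dark=V<60;white=(V>150)&(S<60)
    for k,t,y,z,m in(("tall",3,0,.084,gold),("short",2,43,.058,gold),("valve",2,-43,.066,dark),("jar",3,-86,.064,white),("cart",3,86,.068,dark)):
        (cx,cy),a=tr[t];a=np.radians(a)
        u=proj(n,[[cx+y/1e3*np.cos(a),cy+y/1e3*np.sin(a),z]])[0].astype(int);r=11
        print(n,k,u,[(x,loc(t,plane(n,c+u-r,z)[0])) for x,c in cen(m[u[1]-r:u[1]+r+1,u[0]-r:u[0]+r+1])],flush=True)
b=cv2.cvtColor(cv2.imread("pics/t19.png"),cv2.COLOR_BGR2GRAY)[228:256,126:154]
print("wide",[plane("top",c+[126,228],.042) for x,c in cen(b>134) if x>50])
E
python3 chk.py
```

```text
top tall [186 155] [(7.5, array([1.7, 0.4]))]
top short [297 157] []
top valve [327 163] [(32.5, array([  2.4, -44.3]))]
top jar [216 164] [(109.0, array([  2.2, -82.7])), (56.5, array([ 17.6, -66.1]))]
top cart [157 148] []
side tall [166 233] [(20.5, array([1.1, 1. ]))]
side short [235 143] [(5.0, array([ 1.7, 44.2]))]
side valve [255 123] [(36.0, array([ -2. , -40.1]))]
side jar [198 212] [(413.0, array([  5.8, -88.5]))]
side cart [133 269] [(3.5, array([ 1.9, 99.3]))]
wide [array([[0.3592, 0.3188, 0.042 ]])]
```

```bash
python3 -c "
from bench import ticket
print(ticket.close_job())"
```

```text
the job is handed in; nothing more can be done
None
```

Both kits are made up and the job is handed in, at about 37 s of the 136 s allowed. No verdict came back.

- **Three-pocket tray:** the cartridge is in the +y end pocket, the tall tube in the middle and the narrow jar in the -y end pocket.
- **Two-pocket tray:** the short tube is in the +y pocket and the valve in the -y pocket.

**Last checks:** the pictures show all five upright with the gripper clear of them. In the tray frames, the tall tube, short tube and valve measured within about 3 mm of their pocket centres. The wide jar had moved less than 1 mm.

**Weak or disagreeing checks:**
- **Narrow jar:** the two views differed by about 6 mm along the tray and 4 mm across it. The side view's white mask took in the rim, so I trust the top view, about 4 mm off centre.
- **Cartridge and short tube:** the top mask missed both. The short tube was measured in the side view only. The cartridge has only one measured port, about where it should be, and the wrist picture just after placing.
- **Check script:** its first run crashed with a segmentation fault. I rewrote it and it then ran.
- **After placing the cartridge:** the arm drifted about 10 mm with a 7 N force reading while settling from a fast lift. It had no visible effect, and I moved more gently afterwards.

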